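Set the brake dial of the solder feeder

TASK

Set the brake of the blue solder-wire feeder: turn its black dial clockwise (seen from above) until it comes up firmly against its end stop, without forcing it, then turn it back exactly three clicks and let go. Leave the feeder's spool and the things lying round it undisturbed.

Things in the scene. Friction and masses are not known exactly. Their poses are not given: they have to be found in the camera images.
- feeder: Solder-wire feeder fixed to the table: blue housing 92 (x) x 170 (y) x 48 mm high, aluminium top plate, brass guide tube on its -x face. Origin: centre of its underside, z up. On top stand the black dial (axis at x = 0, y = -42 mm) and, fixed, a white solder spool (47 mm across, centre at y = +42 mm, top 99 mm above the table).
- dial: Black dial turning about its vertical axis on top of the feeder. Origin on the axis, under the disc, 49.5 mm above the table. Disc 52 mm across, 8 mm thick; on it a bar grip 44 mm long (along the dial's x axis), 12 mm wide (along y), from 8 to 33 mm above the origin; white pointer at the +x end. Clockwise from above is negative yaw; the feeder's yaw does not tell where the stop is.
- dial_clicks (a point): On the feeder, on the dial's axis at the housing top (48 mm up); does not turn. Clicks are 20 degrees (0.349 rad) apart all round; between them the dial takes about 0.1 N m (readings may touch 0.2), and let go it drops into the nearest click (exactly midway it may balance, also at the start). Three clicks back is 60 degrees counterclockwise of click zero, the last click before the stop.
- dial_stop (a point): Same point as dial_clicks. The hidden end stop lies 0.55 to 2.1 rad clockwise of the start, different each time. It begins 0.04 rad past click zero and gives a little: through a gripper about 3.5 N m/rad; let go there, the dial springs back to click zero. Firm is 0.2 N m or more of stop torque (0.45 N m felt at the grip is ample), held 0.2 s; above 0.9 N m it is damaged.
- kapton_roll: Bystander: amber tape roll 60 mm across, 12 mm high, lying flat; origin at the centre of its underside.
- green_cutters: Bystander: side cutters with green handles, 53 x 108 x 11 mm, lying flat; origin at the centre of the underside.
- gold_driver: Bystander: small brass-coloured screwdriver 10 x 100 x 10 mm, lying along its y axis; origin at the centre of the underside.
- dish: Bystander: small white dish 60 mm across, 23 mm high; origin at the centre of its underside.

How it is judged:
By the outcome, as a careful person would: the job done as asked, in the order asked, and still so for the second after the job is handed in, with the robot touching nothing.
It also fails if it takes over 72 s, if anything falls off the work surface, if the arm or the gripper's body presses on something with over 40 N, if the wrist force passes 120 N, or if a joint passes its speed limit or range.

ROBOT

A 6-joint arm with a two-finger parallel gripper is mounted at the origin on a cart in front of the work surface, level with it; the furniture and walls round the work are solid. World frame = base frame: x ahead of the robot, y to its left, z up, the work surface at z = 0. Lengths are in m, angles in degrees, forces in N, time in s.
With the tool pointing down it reaches from about 0.375 to 0.9 m from the base axis. Payload 3.1 kg.
Tool frame: the origin (TCP) lies at the very end of the fingers, on their centre line; the grasp point (between the pads) lies 19 mm behind it; z points along the fingers, y is the line along which they close (so a half turn about z gives the same grasp; the last joint's range is limited). The gripper opens to 87 mm and grips with 3 to 60 N. Pads are 19 mm wide; open, the fingers measure 117 mm over their backs; the gripper's body (75 mm by 190 mm) begins 51 mm behind the grasp point.
Start: joints at [61.278, 30.224, 82.088, -0, 67.689, -10.227], TCP at [0.198, 0.593, 0.223] pointing down, gripper open.
Joint ranges: [-176.69, 176.69], [-43.24, 126.21], [12.49, 139.97], [-82, 262], [0, 151.66], [-163.58, 163.58]. Speed limits (degrees/s): [159.86, 159.86, 180, 180, 180, 180].

INTERFACE

Orientations are given as a 3x3 rotation matrix whose columns are the frame's x, y, z axes.
In Python, from rig import bot, imaging gives the robot as it stands.
- The arm moves only by the tool drive_tool, never from a script. Its argument "deltas" is text: rows parted by semicolons, each of 5 numbers parted by spaces: the finger opening in mm, from 0 to 87, then the shift along the world's x, y, z in mm, then the turn about the world's z in rad. In form: jaw dx dy dz twist; .... A call has 1 to 12 rows; each row is the pose to reach, as a shift and turn from the pose commanded when the call began; what a row does not reach only later rows make up. A row lasts 1/10 s, in which the tool goes at most 50 mm and 8.59 degrees, less where a joint would pass 70% of its speed; a pose out of reach is approached as far as the arm can. A call with a gripper value outside its range is refused whole. The fingers move at their own pace and stop on an object; the grip force is fixed at half the most. Time passes only in rows, so rows that repeat a pose let the fingers close. It gives the time, the measured TCP pose, the force, the opening and the grip force at its end, in the units of the state.
- bot.read_state(): the state, without advancing time (a new reading comes with each control period).
- imaging.capture(name): name is "scene" or "top" or "wrist"; returns the picture (400x640x3 uint8, red, green, blue); there is no depth.
- imaging.camera_model(name): a dict with "fx", "fy", "cx", "cy" (pixels), "T" (4x4, takes a point from camera to world coordinates). Camera axes: x right, y down, z forward; pixel columns grow to the right and rows downward; lengths in m; the calibration is good to about 2 mm. A picture is of the moment at which its call begins: read the wrist's pose just before it. camera_model takes no time and is no camera call; for the wrist camera it gives the pose at the moment of the call.
- bot.hand_in(): hands the job in; it is judged then, once.
The state is a dict: "time_s": time; "joint_positions": joint angles; "qvel": joint speeds; "tau": joint torques, N m; "position": TCP position; "tcp_rot": TCP orientation; "force": force on the tool from outside, world axes, zero at the start; "moment": the same for the moment, N m; "opening": opening from 0.0 (shut) to 1.0 (fully open); "grasp_force": force on a finger pad.
Only numpy, scipy, OpenCV 4.12 (cv2) and the standard library are available. Lean on these libraries where they do the work, as an engineer would, in place of code of your own. Each camera call takes 0.05 s, during which the arm holds its last target. There are 200 camera calls.

## Working session

There is one attempt and no reset: what is moved stays moved. The work goes in short steps, Python scripts to look and compute and a tool call to move; the robot and the scene stay as the last step left them, time stands still between calls to the robot, and variables do not carry over. Pictures are saved under pics/ and viewed, at most 10 in all, crops included, and the job is handed in when it is done.

Besides the shell and the picture viewer there is one more tool, called as name(argument=value, ...) on one line, values as JSON. drive_tool: Moves the arm, as the interface text tells. Its arguments: {"type":"object","properties":{"deltas":{"type":"string"}},"required":["deltas"]}

```bash
mkdir -p pics
python3 - <<'E'
from rig import bot, imaging
import cv2,numpy as np
s=bot.read_state();print(s)
for n in("top","scene"):
    m=imaging.camera_model(n);print(n,m)
    cv2.imwrite(f"pics/{n}0.png",imaging.capture(n)[:,:,::-1])
E
```

```text
{'time_s': 0.0, 'joint_positions': array([ 6.12795217e+01,  3.02801505e+01,  8.21548894e+01, -1.35660778e-03,
        6.76900019e+01, -1.02273701e+01]), 'qvel': array([ 0.0740154 , -0.00976005, -0.07583027, -0.09965294,  0.06010359,
       -0.00820674]), 'tau': array([-1.06223804e-03, -4.40041924e+01, -1.76588720e+01,  6.32591662e-02,
        5.82140882e-02, -1.73914450e-04]), 'position': array([0.19786921, 0.59208671, 0.22156725]), 'tcp_rot': array([[-9.48364485e-01,  3.17180931e-01, -1.02950843e-03],
       [ 3.17182391e-01,  9.48362603e-01, -1.92442526e-03],
       [ 3.65956300e-04, -2.15159852e-03, -9.99997618e-01]]), 'force': array([-0.72277262, -0.88456956, -0.06040882]), 'moment': array([ 0.03958344, -0.02230161, -0.00051037]), 'grasp_force': 0.0, 'opening': 1.000933127287749}
top {'fx': 418.5924914408618, 'fy': 418.5924914408618, 'cx': 318.8984839067693, 'cy': 201.41181282697622, 'T': array([[-0.0011659 , -0.99047929,  0.13765686,  0.34046849],
       [-0.99970778, -0.00216932, -0.02407598,  0.32714661],
       [ 0.02414538, -0.13764471, -0.99018732,  0.91877289],
       [ 0.        ,  0.        ,  0.        ,  1.        ]])}
scene {'fx': 422.7223891676431, 'fy': 422.7223891676431, 'cx': 318.13649011882137, 'cy': 193.1223160539394, 'T': array([[-0.56730153, -0.36177391,  0.73978958, -0.25275375],
       [-0.82331204,  0.22945569, -0.519141  ,  0.80925462],
       [ 0.01806274, -0.90358714, -0.42802338,  0.45401543],
       [ 0.        ,  0.        ,  0.        ,  1.        ]])}
```

View pics/top0.png

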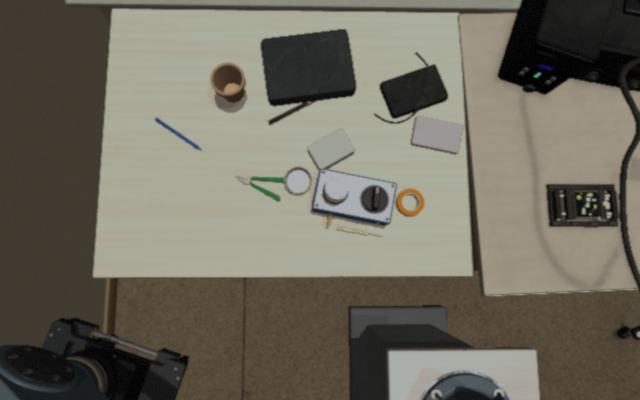

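View pics/scene0.png

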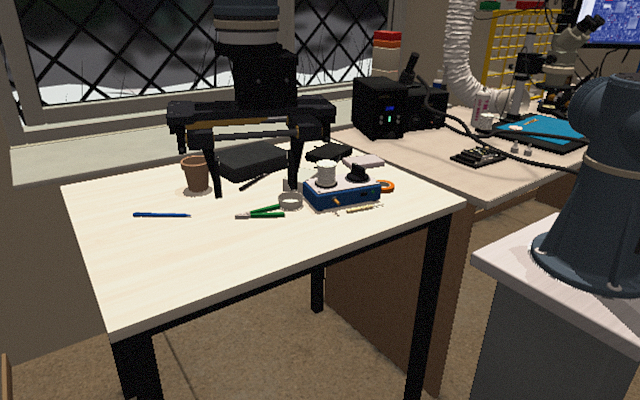

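```bash
cat > h.py <<'E'
import numpy as np
def cast(m,u,v,z):
    T=m["T"];d=T[:3,:3]@np.array([(u-m["cx"])/m["fx"],(v-m["cy"])/m["fy"],1.])
    return T[:3,3]+d*(z-T[2,3])/d[2]
def proj(m,p):
    q=m["T"][:3,:3].T@(np.array(p)-m["T"][:3,3]);return m["fx"]*q[0]/q[2]+m["cx"],m["fy"]*q[1]/q[2]+m["cy"]
E
python3 - <<'E'
from rig import imaging
from h import *
import cv2
m=imaging.camera_model("top")
for n,u,v,z in[("dial disc",375,199,.0575),("spool",335,190,.099),("plateTL",320,170,.048),("TR",397,181,.048),("BL",313,210,.048),("BR",391,221,.048)]:print(n,cast(m,u,v,z))
im=cv2.imread("pics/top0.png")[150:250,225:440];cv2.imwrite("pics/topc.png",cv2.resize(im,None,fx=3.7,fy=3.7,interpolation=cv2.INTER_CUBIC))
E
```

```text
dial disc [0.46554042 0.1891131  0.0575    ]
spool [0.47739992 0.27518103 0.099     ]
plateTL [0.52886222 0.30355626 0.048     ]
TR [0.50567846 0.13991414 0.048     ]
BL [0.44333919 0.31835135 0.048     ]
BR [0.42040325 0.1548514  0.048     ]
```

View pics/topc.png

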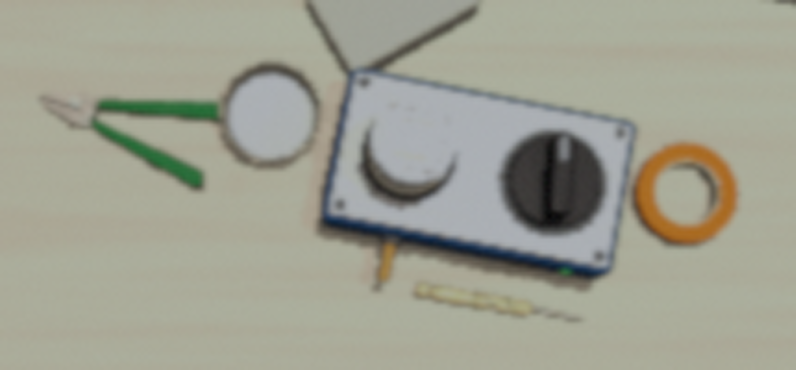

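drive_tool(deltas="40 10 -15 0 0.02; 40 32 -49 0 0.05; 40 60 -91 0 0.08; 40 89 -133 0 0.12; 40 116 -175 0 0.16; 40 144 -217 0 0.2; 40 172 -259 0 0.23; 40 200 -301 0 0.26; 40 226 -340 0 0.29; 40 246 -370 0 0.31; 40 260 -392 0 0.32; 40 268 -403 0 0.32")

```text
time_s: 1.3
position: [0.4673, 0.1877, 0.2223]
tcp_rot: [[-1.0, 0.006, -0.0], [0.006, 1.0, -0.0], [0.0, -0.0, -1.0]]
force: [-0.3, 0.8, -0.2]
opening: 0.46
grasp_force: 0.0
```

Run:
```python
from rig import bot, imaging
from h import *
import cv2
s=bot.read_state();print(s["time_s"],s["position"],s["tcp_rot"][:,1],s["joint_positions"])
m=imaging.camera_model("wrist");im=imaging.capture("wrist")
cv2.imwrite("pics/w1.png",im[:,:,::-1]);print(m, proj(m,[.4655,.189,.0825]))
```

```text
1.3 [0.46727305 0.18771489 0.22229046] [ 5.68450476e-03  9.99983802e-01 -2.88239506e-04] [ 9.16099206e+00  2.09378038e+01  9.92570213e+01 -1.59586224e-02
  5.98228179e+01 -8.05052817e+01]
{'fx': 282.6947374338852, 'fy': 282.6947374338852, 'cx': 317.6608388972162, 'cy': 199.3658558647742, 'T': array([[ 5.90807038e-03,  9.69353627e-01,  2.45598537e-01,
         3.99607525e-01],
       [ 9.99982359e-01, -5.57650586e-03, -2.04545183e-03,
         1.88123740e-01],
       [-6.13184463e-04,  2.45606289e-01, -9.69369473e-01,
         3.84245084e-01],
       [ 0.00000000e+00,  0.00000000e+00,  0.00000000e+00,
         1.00000000e+00]])} (np.float64(318.9892787730406), np.float64(189.98591651042972))
```

View pics/w1.png

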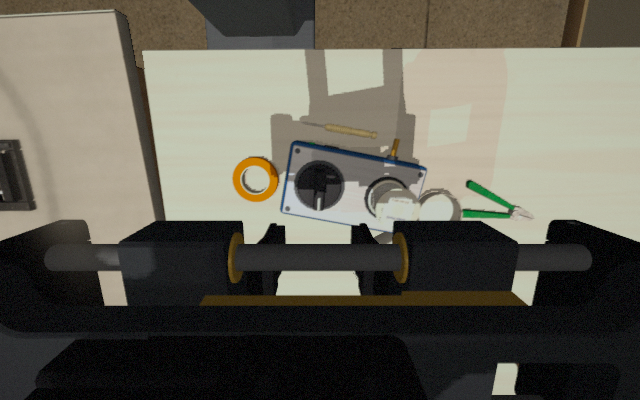

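Run:
```python
from rig import imaging
from h import *
import cv2
m=imaging.camera_model("wrist");im=cv2.imread("pics/w1.png")
x0,y0=284,150
g=im[y0:222,x0:356].max(2)
c,_=cv2.findContours((g<75).astype(np.uint8),0,1);c=max(c,key=cv2.contourArea)
(u,v),r=cv2.minEnclosingCircle(c);mo=cv2.moments(c);print(u+x0,v+y0,r,cv2.contourArea(c))
print("disc",cast(m,u+x0,v+y0,.0555),cast(m,mo["m10"]/mo["m00"]+x0,mo["m01"]/mo["m00"]+y0,.0555))
k=cv2.resize(im[y0:222,x0:356],None,fx=8,fy=8,interpolation=cv2.INTER_CUBIC)
k=np.clip(k*1.8,0,255);cv2.imwrite("pics/w1c.png",k)
```

```text
319.0 184.45588302612305 24.868024826049805 1667.5
disc [0.46594035 0.188531   0.0555    ] [0.46414234 0.18840784 0.0555    ][ WARN:0@0.041] global loadsave.cpp:1063 imwrite_ Unsupported depth image for selected encoder is fallbacked to CV_8U.
```

View pics/w1c.png

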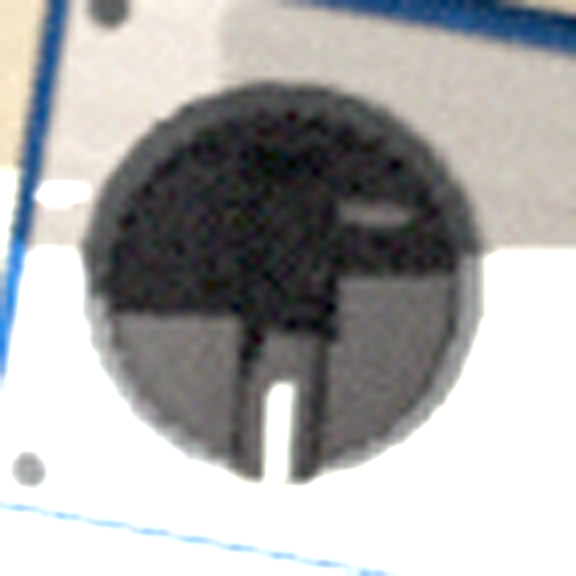

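drive_tool(deltas="40 -1 1 -10 -0.05; 40 -1 1 -30 -0.1; 40 -1 1 -55 -0.1; 40 -1 1 -80 -0.1; 40 -1 1 -105 -0.1; 40 -1 1 -128 -0.1; 40 -1 1 -145 -0.1; 40 -1 1 -155 -0.1; 40 -1 1 -160 -0.1; 40 -1 1 -160 -0.1")

```text
time_s: 2.35
position: [0.4649, 0.1912, 0.0623]
tcp_rot: [[-0.995, 0.102, -0.001], [0.102, 0.995, -0.0], [0.001, -0.0, -1.0]]
force: [-0.2, -0.1, 0.1]
opening: 0.455
grasp_force: 0.0
```

Run:
```python
from rig import bot, imaging
import cv2
s=bot.read_state();print(s["time_s"],s["position"],s["force"],s["moment"])
a=imaging.capture("wrist")[100:330,150:490,::-1];b=imaging.capture("scene")[130:230,270:420,::-1]
cv2.imwrite("pics/w2.png",cv2.vconcat([cv2.resize(a,(600,300)),cv2.resize(b,(600,300))]))
```

```text
2.35 [0.46485689 0.1911975  0.06229684] [-0.24612758 -0.10682424  0.12554863] [0.00245807 0.0048924  0.0214142 ]
```

View pics/w2.png

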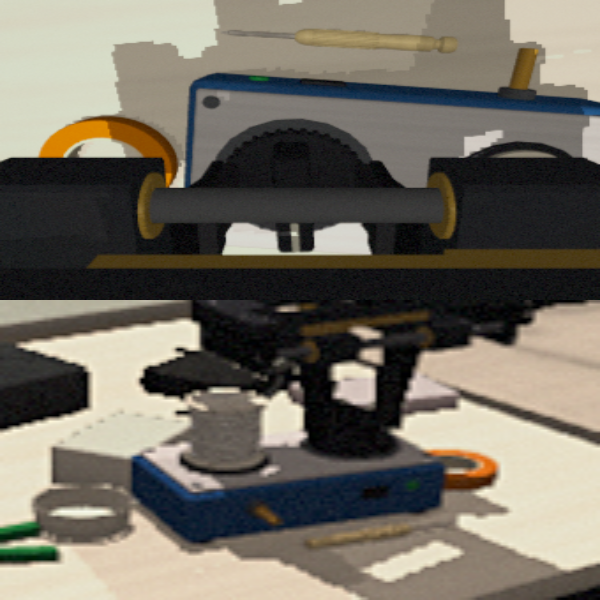

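drive_tool(deltas="40 1.5 -2 0 0; 40 1.5 -2 0 0; 10 1.5 -2 0 0; 10 1.5 -2 0 0; 10 1.5 -2 0 0; 10 1.5 -2 0 0; 10 1.5 -2 0 0; 10 1.5 -2 0 0")

```text
time_s: 3.25
position: [0.4669, 0.1899, 0.0626]
tcp_rot: [[-0.995, 0.103, 0.001], [0.103, 0.995, 0.002], [-0.001, 0.002, -1.0]]
force: [0.1, 5.5, -0.6]
opening: 0.132
grasp_force: 29.8
```

```bash
cat > st.py <<'E'
from rig import bot
import numpy as np
a=[]
s=bot.read_state();R=s["tcp_rot"]
print(s["time_s"],s["position"].round(4),"yaw %.4f"%np.arctan2(R[1,1],R[0,1]),"F",s["force"].round(2),"M",s["moment"].round(3),"op",s["opening"]*87,s["grasp_force"],s["joint_positions"][5])
E
python3 st.py
```

```text
3.25 [0.4669 0.1899 0.0626] yaw 1.4671 F [ 0.13  5.5  -0.6 ] M [0.95  0.055 0.103] op 11.475852648073928 29.846879839897156 -74.84801426467233
```

drive_tool(deltas="10 0 1 0 0; 10 0 1 0 -0.07; 10 0 1 0 -0.14; 10 0 1 0 -0.21; 10 0 1 0 -0.28; 10 0 1 0 -0.35; 10 0 1 0 -0.42; 10 0 1 0 -0.5; 10 0 1 0 -0.5; 10 0 1 0 -0.5")

```text
time_s: 4.25
position: [0.467, 0.1901, 0.0626]
tcp_rot: [[-0.824, 0.566, 0.001], [0.566, 0.824, 0.001], [-0.0, 0.001, -1.0]]
force: [-0.0, 3.9, -0.2]
opening: 0.137
grasp_force: 29.9
```

```bash
python3 st.py
```

```text
4.25 [0.467  0.1901 0.0626] yaw 0.9691 F [-0.03  3.89 -0.2 ] M [ 0.705 -0.024 -0.018] op 11.880674816961735 29.862915873527527 -46.159666207543715
```

drive_tool(deltas="10 0 0.5 0 -0.06; 10 0 0.5 0 -0.12; 10 0 0.5 0 -0.12")

```text
time_s: 4.55
position: [0.467, 0.1902, 0.0626]
tcp_rot: [[-0.75, 0.661, 0.001], [0.661, 0.75, 0.0], [-0.0, 0.001, -1.0]]
force: [0.7, 2.3, -0.9]
opening: 0.131
grasp_force: 29.9
```

```bash
python3 st.py
```

```text
4.55 [0.467  0.1902 0.0626] yaw 0.8487 F [ 0.7   2.29 -0.86] M [ 0.346 -0.155 -0.171] op 11.355775499270708 29.914096891880035 -39.1864547833187
```

drive_tool(deltas="10 0 0.5 0 -0.06; 10 0 0.5 0 -0.12; 10 0 0.5 0 -0.12")

```text
time_s: 4.85
position: [0.4671, 0.1903, 0.0626]
tcp_rot: [[-0.667, 0.745, 0.001], [0.745, 0.667, -0.001], [-0.001, 0.0, -1.0]]
force: [0.9, -0.8, -1.0]
opening: 0.135
grasp_force: 29.9
```

```bash
python3 st.py
```

```text
4.85 [0.4671 0.1903 0.0626] yaw 0.7307 F [ 0.9  -0.84 -0.96] M [-0.05  -0.153  0.044] op 11.712060505354478 29.850777089595795 -32.328457379446746
```

drive_tool(deltas="10 0 0 0 -0.06; 10 0 0 0 -0.12; 10 0 0 0 -0.12")

```text
time_s: 5.15
position: [0.4671, 0.1904, 0.0626]
tcp_rot: [[-0.573, 0.819, 0.001], [0.819, 0.573, -0.0], [-0.001, 0.0, -1.0]]
force: [1.9, -0.6, -1.2]
opening: 0.135
grasp_force: 29.9
```

```bash
python3 st.py
```

```text
5.15 [0.4671 0.1904 0.0626] yaw 0.6105 F [ 1.92 -0.55 -1.17] M [-0.149 -0.237 -0.005] op 11.71981461146369 29.872070252895355 -25.457673862032188
```

drive_tool(deltas="10 0 0 0 -0.06; 10 0 0 0 -0.12; 10 0 0 0 -0.12")

```text
time_s: 5.45
position: [0.4672, 0.1904, 0.0626]
tcp_rot: [[-0.471, 0.882, 0.001], [0.882, 0.471, -0.0], [-0.001, 0.001, -1.0]]
force: [2.3, -1.2, -1.3]
opening: 0.133
grasp_force: 29.9
```

```bash
python3 st.py
```

```text
5.45 [0.4672 0.1904 0.0626] yaw 0.4904 F [ 2.34 -1.23 -1.33] M [-0.266 -0.249 -0.134] op 11.558725162468704 29.91083264350891 -18.590963863390073
```

drive_tool(deltas="10 0 0 0 -0.06; 10 0 0 0 -0.12; 10 0 0 0 -0.12")

```text
time_s: 5.75
position: [0.4672, 0.1904, 0.0626]
tcp_rot: [[-0.363, 0.932, 0.001], [0.932, 0.363, -0.001], [-0.001, 0.001, -1.0]]
force: [2.0, -1.5, -0.7]
opening: 0.135
grasp_force: 29.8
```

```bash
python3 st.py
```

```text
5.75 [0.4672 0.1904 0.0626] yaw 0.3720 F [ 1.97 -1.48 -0.75] M [-0.263 -0.373  0.175] op 11.725616668239944 29.838851988315582 -11.771213695223306
```

drive_tool(deltas="10 0 0 0 -0.03; 10 0 0 0 -0.06; 10 0 0 0 -0.06")

```text
time_s: 6.05
position: [0.4672, 0.1905, 0.0626]
tcp_rot: [[-0.304, 0.953, 0.001], [0.953, 0.304, -0.001], [-0.001, 0.001, -1.0]]
force: [3.2, -2.1, -2.4]
opening: 0.139
grasp_force: 30.0
```

```bash
python3 st.py
```

```text
6.05 [0.4672 0.1905 0.0626] yaw 0.3093 F [ 3.24 -2.05 -2.39] M [-0.493 -0.472  0.411] op 12.119780173810963 29.967854619026184 -8.174694381173753
```

drive_tool(deltas="10 0 0 0 -0.02; 10 0 0 0 -0.02; 10 0 0 0 -0.02; 10 0 0 0 -0.02; 10 0 0 0 -0.02")

```text
time_s: 6.55
position: [0.4672, 0.1905, 0.0626]
tcp_rot: [[-0.285, 0.959, 0.001], [0.959, 0.285, -0.0], [-0.001, 0.001, -1.0]]
force: [3.6, -4.0, -1.6]
opening: 0.137
grasp_force: 30.1
```

```bash
python3 st.py
```

```text
6.55 [0.4672 0.1905 0.0626] yaw 0.2889 F [ 3.63 -3.97 -1.55] M [-0.642 -0.599  0.407] op 11.936118040509943 30.103039741516113 -7.022552000544263
```

drive_tool(deltas="10 0 0 0 -0.03; 10 0 0 0 -0.03; 10 0 0 0 -0.03; 10 0 0 0 -0.03")

```text
time_s: 6.95
position: [0.4673, 0.1905, 0.0626]
tcp_rot: [[-0.256, 0.967, 0.001], [0.967, 0.256, -0.0], [-0.001, 0.001, -1.0]]
force: [5.1, -3.1, -1.8]
opening: 0.138
grasp_force: 30.4
```

```bash
python3 st.py
```

```text
6.95 [0.4673 0.1905 0.0626] yaw 0.2594 F [ 5.13 -3.1  -1.83] M [-0.634 -0.559  0.509] op 12.02887980120203 30.376253128051758 -5.319355850077652
```

drive_tool(deltas="10 0 0 0 0.08; 10 0 0 0 0.2; 10 0 0 0 0.32; 10 0 0 0 0.44; 10 0 0 0 0.56; 10 0 0 0 0.68; 10 0 0 0 0.8; 10 0 0 0 0.92; 10 0 0 0 1.04; 10 0 0 0 1.14; 10 0 0 0 1.2; 10 0 0 0 1.2")

```text
time_s: 8.15
position: [0.4669, 0.19, 0.0626]
tcp_rot: [[-0.994, 0.112, 0.0], [0.112, 0.994, -0.001], [-0.0, -0.001, -1.0]]
force: [3.5, -5.5, -1.6]
opening: 0.134
grasp_force: 29.8
```

```bash
python3 st.py
```

```text
8.15 [0.4669 0.19   0.0626] yaw 1.4584 F [ 3.52 -5.48 -1.61] M [-0.868 -0.577  0.18 ] op 11.64697826372066 29.839586913585663 -74.05658408476995
```

drive_tool(deltas="10 -0.5 -0.8 0 0.035; 10 -0.5 -0.8 0 0.035; 40 -0.5 -0.8 0 0.035; 40 -0.5 -0.8 0 0.035; 40 -0.5 -0.8 0 0.035; 40 -0.5 -0.8 0 0.035; 40 -0.5 -0.8 10 0.035; 40 -0.5 -0.8 30 0.035; 40 -0.5 -0.8 60 0.035; 40 -0.5 -0.8 95 0.035; 40 -0.5 -0.8 130 0.035; 40 -0.5 -0.8 160 0.035")

```text
time_s: 9.35
position: [0.4661, 0.19, 0.2251]
tcp_rot: [[-0.997, 0.078, 0.001], [0.078, 0.997, 0.0], [-0.001, 0.001, -1.0]]
force: [-0.4, 0.1, -0.3]
opening: 0.459
grasp_force: 0.0
```

```bash
python3 st.py
python3 - <<'E'
from rig import bot, imaging
import cv2
m=imaging.camera_model("wrist")
a=imaging.capture("wrist")[:,:,::-1];t=imaging.capture("top")[150:250,225:440,::-1]
a=cv2.resize(a[140:224,250:400],(600,336),interpolation=cv2.INTER_CUBIC)
t=cv2.resize(t,(600,250),interpolation=cv2.INTER_CUBIC)
cv2.imwrite("pics/f.png",cv2.convertScaleAbs(cv2.vconcat([a,t]),alpha=1.4))
E
```

```text
9.35 [0.4661 0.19   0.2251] yaw 1.4930 F [-0.36  0.1  -0.28] M [ 0.011 -0.03  -0.012] op 39.94746348942752 0.0 -76.11148903015156
```

View pics/f.png

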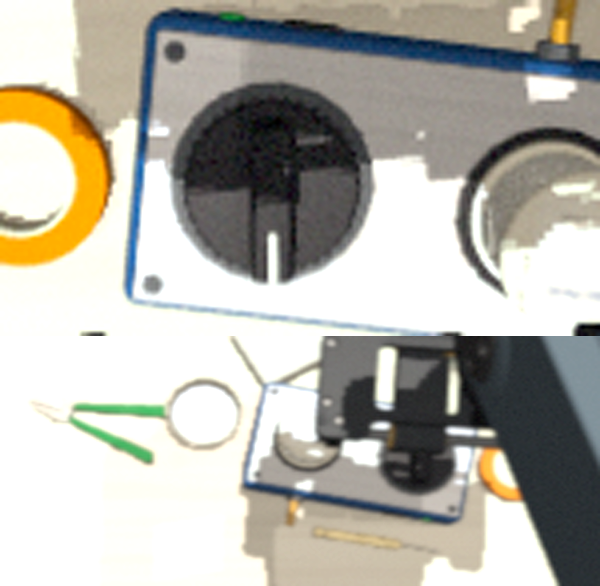

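The picture shows the dial's pointer at (272,235)–(273,282), in line with the tool. That puts it at the click I estimated from the torque readings, and nothing around the feeder has moved.

```bash
python3 -c "
from rig import bot
print(bot.hand_in())"
```

```text
the job is handed in; nothing more can be done
None
```

I turned the dial clockwise to a firm stop (about 0.5 N m felt), turned it back three clicks and let go, then handed the job in. In the last picture the pointer sits at the expected click and the spool and bystanders look unmoved; no verdict came back.

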